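# Drop a telescoping work rest to its next hole

## Task

One of the two telescoping work rests on the inspection bench is still fully raised; collapse it to its very next hole so that a long shaft can later lie across both. Squeeze its red button fully in and ease the tube about a centimetre down off its hole, let the button go so that it rides half out, then press the tube gently down until the button pops fully out at the next hole, without running past it. Never lean hard on the tube while its lock is caught, leave the lower rest and everything else on the bench alone, and take the hand away at the end.

Things in the scene. Friction and masses are not known exactly. Their poses are not given: they have to be found in the camera images.
- rest: blue round foot, 110 mm in diameter and 28 mm high, bolted to the bench, of the raised work rest; origin on its axis at bench height, z up, y towards the button side. A steel post of 18 mm diameter rises from it, 149 mm high.
- tube (a joint): how far (m) the raised rest's sliding tube has come down: 0 in the top hole, bottom stop at 0.064. It weighs about 0.4 kg and is held by friction (about 5 N); with the tooth clear of a hole a push of 1 to 4 N slides it down. The next hole lies 30 to 50 mm below the first (unlike from stand to stand, hidden inside the tube); a hole leaves 1.5 mm of play either way.
- release (a joint): how far (m) the red button is pressed in: 0 fully out (locked), 0.007 fully in. Sprung outwards: about 5 N to start, 9.5 N fully in. Beyond 0.0045 its tooth is clear of the hole and the tube can slide. Let go between holes, the tooth rides on the post and the button stays about 4 mm in, until it pops out by itself at a hole as the tube slides down.
- pad_top (a point): centre of the top of the black 34 mm round, 6 mm thick rubber pad, on the tube's axis; 240 mm above the bench in the top hole; z up. Moves with the tube, a 32 mm aluminium sleeve.
- button_face (a point): centre of the outer face of the raised rest's round red button (16 mm in diameter), on the collar's +y side; its y axis points straight out of the button, level. Moves with button and tube. Fully out it stands 10 mm proud of the collar, 28 mm from the tube's axis; it lies 26 mm below the pad's top.
- tooth: small steel locking tooth hidden inside the tube, moved by the button; origin on the foot's axis at bench height, less the tube's and button's travel (no use for aiming). More than 20 N would bend it: pushing the tube down hard while the tooth sits in a hole does that.
- twin: the other work rest, alike, with its pad already lower (top at 200 mm); fixed; origin at its foot's centre at bench height; not to be touched
- coupling_a: loose blue hexagonal coupling, 60 mm across corners, 45 mm high; origin at the centre of its underside; bystander
- coupling_b: second loose blue hexagonal coupling, 60 mm across corners, 45 mm high; origin at the centre of its underside; bystander
- gauge: loose white hand-held gauge, 70 x 130 x 28 mm (x, y, z); origin at the centre of its underside; bystander
- collar (a point): centre of the black collar block just under the pad, on the tube's axis, 23 mm below the pad's top; block 34 x 36 x 34 mm (x, y, z), y towards the button. Moves with the tube. A pinch along y across button and collar is 46 mm wide with the button out, 39 mm with it fully in; the side opposite the button is flat, 18 mm from the axis.

How it is judged:
By the outcome, as a careful person would: the job done as asked, in the order asked, and still so for the second after the job is handed in, with the robot touching nothing.
It also fails if it takes over 43 s, if anything falls off the work surface, if the arm or the gripper's body presses on something with over 40 N, if the wrist force passes 120 N, or if a joint passes its speed limit or range.

## Robot

A 6-joint arm with a two-finger parallel gripper is mounted at the origin on the work surface. World frame = base frame: x ahead of the robot, y to its left, z up, the work surface at z = 0. Lengths are in m, angles in rad, forces in N, time in s.
With the tool pointing down it reaches from about 0.3 to 0.75 m from the base axis. Payload 8.5 kg.
Tool frame: the origin (TCP) lies between the finger pads; the fingertips stand 22 mm ahead of it and the grasp point (between the pads) lies 3 mm ahead of it; z points along the fingers, y is the line along which they close (so a half turn about z gives the same grasp; the last joint's range is limited). The gripper opens to 88 mm and grips with 3 to 60 N. Pads are 18 mm wide; open, the fingers measure 123 mm over their backs; the gripper's body (75 mm by 187 mm) begins 45 mm behind the grasp point.
Start: joints at [-1.554, 0.381, 1.297, -0, 1.464, -0.215], TCP at [0.126, -0.535, 0.261] pointing down, gripper open.
Joint ranges: [-3.11, 3.11], [-0.89, 2.33], [0.22, 2.48], [-1.42, 4.56], [0.17, 2.85], [-2.88, 2.88]. Speed limits (rad/s): [2.39, 2.39, 3.14, 3.14, 3.14, 3.14].

## Interface

Orientations are given as a unit quaternion [w, x, y, z].
In Python, from bench import arm gives the robot as it stands.
- The arm moves only by the tool step_arm, never from a script. Its argument "commands" is a list that holds one entry, the list of rows, each a list of 7 numbers: the shift along the tool's x, y, z in cm, then the turn, a rotation vector about the tool's x, y, z in rad, then the opening, from 0 (shut) to 1 (fully open). A call has 1 to 12 rows; each row shifts and turns the commanded pose from where the row before left it, along the tool's axes as they then stand; what a row does not reach is not made up. A row lasts 1/10 s, in which the tool goes at most 50 mm and 8.59 degrees, less where a joint would pass 70% of its speed; a pose out of reach is approached as far as the arm can. A call with a gripper value outside its range is refused whole. The fingers move at their own pace and stop on an object; "grip_force" is the grip in N (left out, the last holds). Time passes only in rows, so rows that do not move let the fingers close. It gives the time, the measured TCP pose, the force, the opening and the grip force at its end, in the units of the state.
- arm.get_state(): the state, without advancing time (a new reading comes with each control period).
- arm.get_image(name): name is "side" or "top" or "wrist"; returns the picture (420x560x3 uint8, red, green, blue); there is no depth.
- arm.camera_model(name): a dict with "intrinsics" (3x3 intrinsics, pixels), "cam_to_world" (4x4, takes a point from camera to world coordinates). Camera axes: x right, y down, z forward; pixel columns grow to the right and rows downward; lengths in m; the calibration is good to about 2 mm. A picture is of the moment at which its call begins: read the wrist's pose just before it. camera_model takes no time and is no camera call; for the wrist camera it gives the pose at the moment of the call.
- arm.finish_job(): hands the job in; it is judged then, once.
The state is a dict: "clock": time; "qpos": joint angles; "joint_velocities": joint speeds; "effort": joint torques, N m; "eef_pos": TCP position; "eef_rot": TCP orientation; "ft_force": force on the tool from outside, world axes, zero at the start; "ft_torque": the same for the moment, N m; "grip_width": finger opening in m; "finger_force": force on a finger pad.
Only numpy, scipy, OpenCV 4.12 (cv2) and the standard library are available. Lean on these libraries where they do the work, as an engineer would, in place of code of your own. Each camera call takes 0.05 s, during which the arm holds its last target. There are 200 camera calls.

## Working session

There is one attempt and no reset: what is moved stays moved. The work goes in short steps, Python scripts to look and compute and a tool call to move; the robot and the scene stay as the last step left them, time stands still between calls to the robot, and variables do not carry over. Pictures are saved under pics/ and viewed, at most 10 in all, crops included, and the job is handed in when it is done.

Besides the shell and the picture viewer there is one more tool, called after "Emit:" in YAML: its name, and indented under it one key for each argument. step_arm: Moves the arm, as the interface text tells. Its arguments: {"type":"object","properties":{"commands":{"type":"array"},"grip_force":{"type":"number"}},"required":["commands"]}

```bash
mkdir -p pics; python3 - <<'E'
from bench import arm
import cv2,numpy as np
for n in("side","top"):
    cv2.imwrite(f"pics/{n}0.png",arm.get_image(n)[...,::-1]); m=arm.camera_model(n); print(n,np.round(m["intrinsics"],1).tolist(),np.round(m["cam_to_world"],3).tolist())
s=arm.get_state(); print(s)
E
```

```text
side [[444.6, 0.0, 280.0], [0.0, 444.6, 208.9], [0.0, 0.0, 1.0]] [[-1.0, 0.0, 0.012, 0.587], [-0.007, 0.777, -0.629, 0.625], [-0.009, -0.629, -0.777, 0.938], [0.0, 0.0, 0.0, 1.0]]
top [[477.5, 0.0, 284.1], [0.0, 477.5, 211.6], [0.0, 0.0, 1.0]] [[-0.004, -0.999, 0.032, 0.551], [-1.0, 0.004, -0.011, 0.013], [0.011, -0.032, -0.999, 1.12], [0.0, 0.0, 0.0, 1.0]]
{'clock': 0.1, 'qpos': array([-1.55435552e+00,  3.81091311e-01,  1.29814580e+00, -2.50731429e-05,
        1.46360984e+00, -2.15296197e-01]), 'joint_velocities': array([ 3.52564672e-05, -7.40324112e-04, -1.21299951e-03,  6.08106962e-04,
        5.07130646e-04, -1.48159140e-03]), 'effort': array([ 3.01981941e-03, -4.38650680e+01, -2.24908179e+01,  7.14137591e-02,
        3.41980113e-02, -9.06175001e-05]), 'eef_pos': array([ 0.12630793, -0.53506722,  0.26023275]), 'eef_rot': array([-6.25288219e-04,  9.93294400e-01,  1.15610729e-01,  4.98510071e-05]), 'ft_force': array([-0.17358321,  0.76079508, -0.0671974 ]), 'ft_torque': array([ 0.01457708, -0.03005563,  0.01950724]), 'finger_force': 0.0, 'grip_width': 0.0881312667018989}
```

View pics/side0.png

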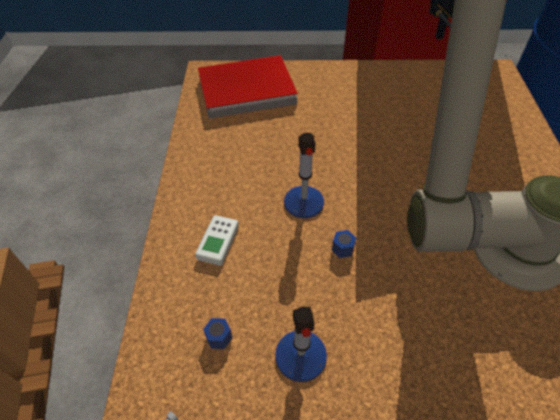

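View pics/top0.png

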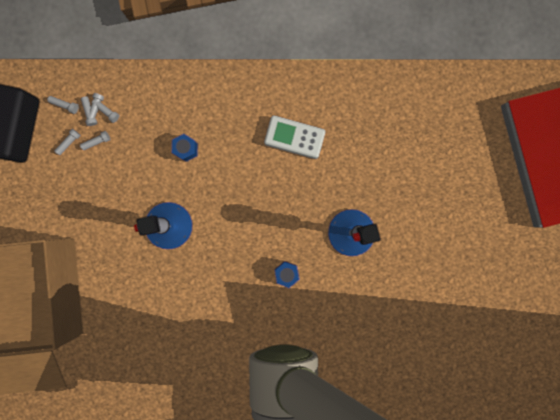

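The side picture shows two rests: the far one with its foot at (304,202) and pad at (307,140), and the near one with its foot at (301,356) and pad at (304,315). In the top picture the feet are at (351,233) and (168,226). Next I'll take enlarged crops and locate them.

```bash
cat > h.py <<'E'
import numpy as np
from bench import arm
def ray(n,u,v,m=None):
    m=m or arm.camera_model(n); T=np.array(m["cam_to_world"]); d=T[:3,:3]@np.linalg.solve(np.array(m["intrinsics"]),[u,v,1.]); return T[:3,3],d/np.linalg.norm(d)
def atz(n,u,v,z):
    o,d=ray(n,u,v); return o+d*(z-o[2])/d[2]
def proj(n,p):
    m=arm.camera_model(n); T=np.array(m["cam_to_world"]); c=T[:3,:3].T@(np.array(p)-T[:3,3]); q=np.array(m["intrinsics"])@c; return q[:2]/q[2]
def tri(a,b):
    (o1,d1),(o2,d2)=a,b; t=np.linalg.lstsq(np.c_[d1,-d2],o2-o1,rcond=None)[0]; p,q=o1+t[0]*d1,o2+t[1]*d2; return (p+q)/2,np.linalg.norm(p-q)
E
python3 - <<'E'
from h import *
import cv2
S=cv2.imread("pics/side0.png");T=cv2.imread("pics/top0.png")
f=lambda I,x,y:cv2.resize(I[y:y+100,x:x+130],None,fx=3,fy=3,interpolation=cv2.INTER_CUBIC)
c=np.vstack([np.hstack([f(S,250,125),f(T,290,185)]),np.hstack([f(S,240,300),f(T,110,175)])])
cv2.imwrite("pics/c0.png",c)
for I,n,x,y,w,h in[(T,"top",320,200,65,65),(T,"top",135,195,65,60),(S,"side",280,125,50,95),(S,"side",270,300,60,85)]:
    R=I[y:y+h,x:x+w].astype(int);b,g,r=R[...,0],R[...,1],R[...,2]
    for nm,m in(("blue",(b>80)&(b>2*r)),("red",(r>90)&(g<0.35*r)&(b<.4*r)),("black",R.max(2)<45)):
        v,u=np.nonzero(m)
        if len(u): print(n,nm,len(u),u.mean()+x,v.mean()+y,u.min()+x,u.max()+x,v.min()+y,v.max()+y)
E
```

```text
top blue 1047 348.7621776504298 232.14422158548234 329 371 210 254
top red 36 356.4166666666667 236.63888888888889 354 359 233 240
top black 318 367.7547169811321 233.68553459119497 351 379 224 243
top blue 1237 171.59822150363783 225.3856103476152 148 191 203 247
top red 10 135.5 227.5 135 136 225 230
top black 329 147.79939209726444 224.951367781155 137 158 216 234
side blue 622 304.11414790996787 200.5273311897106 285 322 187 214
side red 21 308.7142857142857 151.28571428571428 307 311 149 154
side black 204 305.87254901960785 144.01470588235293 300 313 134 179
side blue 1257 300.8011137629276 356.70564836913286 277 325 333 379
side red 42 305.92857142857144 332.1904761904762 303 309 329 335
side black 367 302.59945504087193 320.2615803814714 294 312 308 350
```

View pics/c0.png

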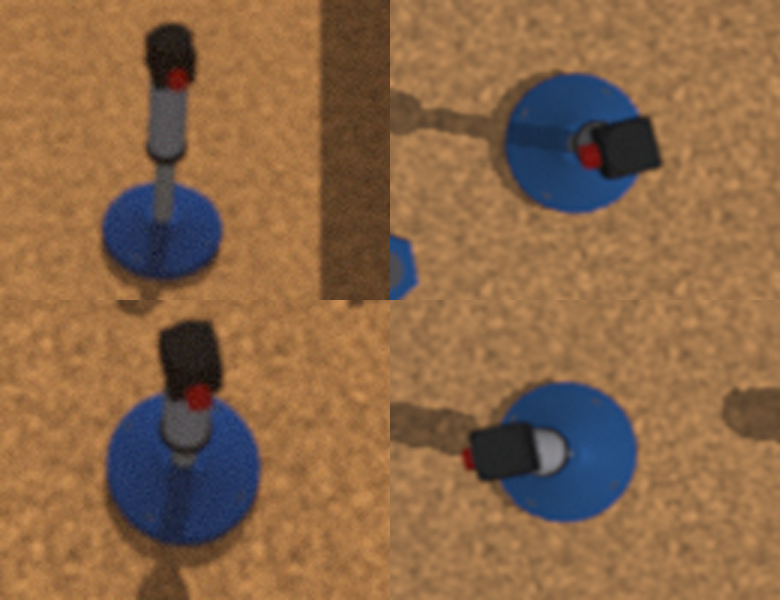

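The crops show the far rest (y<0) is the raised one, with its post visible. Its button points roughly +y, turned slightly toward -x.

```bash
python3 - <<'E'
from h import *
print("foot",atz("top",351.3,232.7,.02), atz("side",304,201.3,.02))
print("button",tri(ray("top",356.4,236.6),ray("side",308.9,151.3)))
print("near foot",atz("top",168,225.4,.02))
print("coupl",atz("top",287,274,.04),"gauge",atz("top",295,137,.02))
f=atz("top",351.3,232.7,.02)
for th in np.radians([8,12,16]):
    b=f+np.r_[-np.sin(th)*.028,np.cos(th)*.028,0]; b[2]=.214; print(np.degrees(th),proj("top",b),proj("side",b))
p=f.copy();p[2]=.24;print(proj("top",p),proj("side",p))
print(arm.camera_model("wrist"))
E
```

```text
foot [ 0.53740516 -0.1541183   0.02      ] [ 0.53639661 -0.14483826  0.02      ]
button (array([ 0.53201642, -0.13410505,  0.21472812]), np.float64(0.0008852163504252753))
near foot [0.55585339 0.26752737 0.02      ]
coupl [ 0.44521598 -0.00508927  0.04      ] gauge [ 0.75954701 -0.02526196  0.02      ]
8.0 [352.26411352 236.05541886] [308.16717732 153.82969564]
12.000000000000002 [352.45105488 237.06931264] [308.9898227  153.72620204]
16.0 [352.70804024 238.06808907] [309.79796499 153.58270214]
[369.41271303 234.15050034] [306.54225363 137.35290392]
{'intrinsics': array([[367.93303421,   0.        , 280.79601242],
       [  0.        , 367.93303421, 212.99497961],
       [  0.        ,   0.        ,   1.        ]]), 'cam_to_world': array([[ 2.30014802e-01, -9.39938165e-01, -2.52209112e-01,
         1.91116834e-01],
       [-9.73186650e-01, -2.22413658e-01, -5.86507326e-02,
        -5.20452273e-01],
       [-9.66689215e-04,  2.58937078e-01, -9.65893708e-01,
         3.84360153e-01],
       [ 0.00000000e+00,  0.00000000e+00,  0.00000000e+00,
         1.00000000e+00]])}
```

Emit:
step_arm:
  commands:
    - [[2, -1, -2, 0, 0, 0, 1], [3, -1.5, -2, 0, 0, 0, 1], [3.5, -2, -2, 0, 0, 0, 1], [3.5, -2, -2, 0, 0, 0, 1], [3.5, -2, 0, 0, 0, 0, 1], [3.5, -2, 0, 0, 0, 0, 1], [3.5, -2, 0, 0, 0, 0, 1], [3.5, -2, 0, 0, 0, 0, 1], [3.5, -2, 0, 0, 0, 0, 1], [3.5, -2, 0, 0, 0, 0, 1], [3.5, -2, 0, 0, 0, 0, 1], [3, -2, 0, 0, 0, 0, 1]]
  grip_force: 20

```text
clock: 1.3
eef_pos: [0.4602, -0.224, 0.3404]
eef_rot: [-0.0, 0.993, 0.116, -0.0]
ft_force: [-1.1, -1.5, -0.2]
grip_width: 0.0885
finger_force: 0.0
```

Emit:
step_arm:
  commands:
    - [[3, -1.5, 0, 0, 0, 0, 1], [2, -1.5, 0, 0, 0, 0, 1], [1, -0.6, 0, 0, 0, 0, 1], [0, 0, 0, 0, 0, 0, 1], [0, 0, 0, 0, 0, 0, 1]]

```text
clock: 1.8
eef_pos: [0.5088, -0.1774, 0.3406]
eef_rot: [0.0, 0.993, 0.115, -0.0]
ft_force: [-0.2, 0.0, -0.6]
grip_width: 0.0879
finger_force: 0.0
```

```bash
python3 - <<'E'
from h import *
import cv2
print(arm.get_state()["clock"]);I=arm.get_image("wrist");cv2.imwrite("pics/w1.png",I[...,::-1])
s=arm.get_state();print(s["eef_pos"],s["eef_rot"])
th=np.radians(12)
for n,p in(("axis",(.537,-.154,.24)),("face",(.537-.028*np.sin(th),-.154+.028*np.cos(th),.214))): print(n,proj("wrist",p))
E
```

```text
1.8
[ 0.50863621 -0.17758769  0.34070447] [ 6.04400712e-05  9.93352496e-01  1.15112063e-01 -1.69328202e-04]
axis [253.0296677  170.58212351]
face [214.70086036 164.04544278]
```

View pics/w1.png

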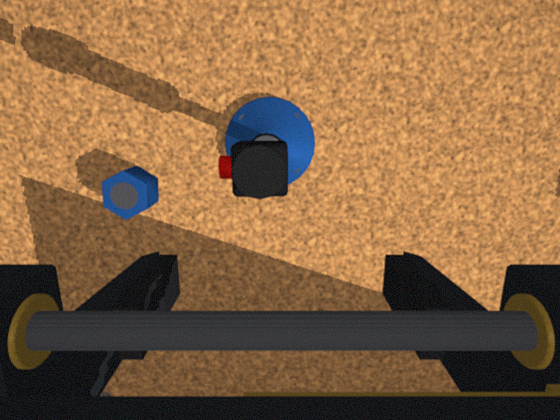

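The wrist picture shows the black collar spanning u 232–288 and v 141–198, level with the tool axes. The red button is on its left, with its face at (219,167).

```bash
python3 - <<'E'
from h import *
from scipy.spatial.transform import Rotation as R
s=arm.get_state();q=s["eef_rot"];M=R.from_quat(np.r_[q[1:],q[0]]).as_matrix()
for n,u,v,z in(("cL",232,170,.234),("cR",288,170,.234),("pad c",260,170,.238),("face",219,167,.216),("bodyrow top",260,141,.236),("foot",270,141.5,.02)):
    p=atz("wrist",u,v,z);print(n,p,"tool cm",np.round(M.T@(p-s["eef_pos"])*100,2))
import cv2
I=cv2.imread("pics/w1.png")
c=I[130:205,210:300];m=(c.max(2)<60).astype(np.uint8)
k=max(cv2.findContours(m,0,2)[0],key=cv2.contourArea);print(cv2.boundingRect(k),cv2.minAreaRect(k))
r=(I[...,2]>90)&(I[...,1]<.35*I[...,2]);v,u=np.nonzero(r);print(u.min(),u.max(),v.min(),v.max(),u.mean(),v.mean())
E
```

```text
cL [ 0.533355   -0.14079468  0.234     ] tool cm [ 3.25 -3.02 10.67]
cR [ 0.54142888 -0.17512508  0.234     ] tool cm [ 3.25  0.51 10.67]
pad c [ 0.53801698 -0.15804431  0.238     ] tool cm [ 3.31 -1.23 10.27]
face [ 0.5302132  -0.13010311  0.216     ] tool cm [ 3.19 -4.13 12.47]
bodyrow top [ 0.55510217 -0.15417783  0.236     ] tool cm [ 5.06 -1.22 10.47]
foot [ 0.53992099 -0.15769318  0.02      ] tool cm [ 3.51 -1.22 32.07]
(21, 4, 57, 65) ((49.0, 36.0), (64.0, 56.0), 90.0)
219 231 156 177 224.88122605363984 166.544061302682
```

Emit:
step_arm:
  commands:
    - [[1.7, -0.7, 0, 0, 0, 0, 1], [1.65, -0.7, 0, 0, 0, 0, 1], [0, 0, 0, 0, 0, 0, 1], [0, 0, 2, 0, 0, 0, 1], [0, 0, 2.5, 0, 0, 0, 1], [0, 0, 2.5, 0, 0, 0, 1], [0, 0, 2, 0, 0, 0, 1], [0, 0, 1.5, 0, 0, 0, 1], [0, 0, 1.3, 0, 0, 0, 1], [0, 0, 0.6, 0, 0, 0, 1], [0, 0, 0, 0, 0, 0, 1], [0, 0, 0, 0, 0, 0, 1]]

```text
clock: 3.05
eef_pos: [0.5385, -0.156, 0.2174]
eef_rot: [0.0, 0.993, 0.115, 0.0]
ft_force: [0.4, -0.2, -0.2]
grip_width: 0.0881
finger_force: 0.0
```

```bash
python3 - <<'E'
from h import *
import cv2
W=arm.get_image("wrist")[...,::-1];S=arm.get_image("side")[...,::-1]
c=np.hstack([cv2.resize(W,(400,300)),cv2.resize(S[100:220,225:385],(400,300),interpolation=2)])
cv2.imwrite("pics/w2.png",c)
E
```

```text
(no output)
```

View pics/w2.png

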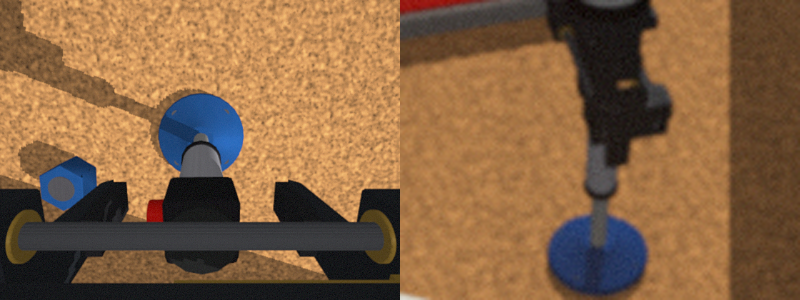

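The left finger faces the button and the right finger faces the flat side, both clear of the collar. Squeezing now.

Emit:
step_arm:
  commands:
    - [[0, 0, 0, 0, 0, 0, 0.4], [0, 0, 0, 0, 0, 0, 0.4], [0, 0, 0, 0, 0, 0, 0.4], [0, 0, 0, 0, 0, 0, 0.4], [0, 0, 0, 0, 0, 0, 0.4], [0, 0, 0, 0, 0, 0, 0.4], [0, 0, 0, 0, 0, 0, 0.4], [0, 0, 0, 0, 0, 0, 0.4]]
  grip_force: 20

```text
clock: 3.95
eef_pos: [0.5386, -0.1552, 0.2166]
eef_rot: [-0.0, 0.993, 0.116, -0.0]
ft_force: [0.7, 1.1, -0.6]
grip_width: 0.0375
finger_force: 20.0
```

Emit:
step_arm:
  commands:
    - [[0, 0, 0, 0, 0, 0, 0.4], [0, 0, 0, 0, 0, 0, 0.35], [0, 0, 0, 0, 0, 0, 0.35], [0, 0, 0, 0, 0, 0, 0.35], [0, 0, 0, 0, 0, 0, 0.35], [0, 0, 0, 0, 0, 0, 0.35]]

```text
clock: 4.55
eef_pos: [0.5386, -0.1552, 0.2166]
eef_rot: [-0.0, 0.993, 0.116, -0.0]
ft_force: [1.1, 3.9, -2.5]
grip_width: 0.0379
finger_force: 20.0
```

Emit:
step_arm:
  commands:
    - [[0, 0, 0.1, 0, 0, 0, 0.35], [0, 0, 0.1, 0, 0, 0, 0.35], [0, 0, 0.1, 0, 0, 0, 0.35], [0, 0, 0.1, 0, 0, 0, 0.35], [0, 0, 0.1, 0, 0, 0, 0.35]]

```text
clock: 5.05
eef_pos: [0.5386, -0.1553, 0.2118]
eef_rot: [-0.0, 0.993, 0.116, 0.0]
ft_force: [-0.7, 6.2, 1.1]
grip_width: 0.038
finger_force: 20.0
```

Emit:
step_arm:
  commands:
    - [[0, 0, 0.1, 0, 0, 0, 0.35], [0, 0, 0.1, 0, 0, 0, 0.35], [0, 0, 0.1, 0, 0, 0, 0.35], [0, 0, 0.1, 0, 0, 0, 0.35], [0, 0, 0.1, 0, 0, 0, 0.35], [0, 0, 0.05, 0, 0, 0, 0.35], [0, 0, 0, 0, 0, 0, 0.35], [0, 0, 0, 0, 0, 0, 0.35]]

```text
clock: 5.85
eef_pos: [0.5386, -0.1553, 0.2062]
eef_rot: [-0.0, 0.993, 0.116, -0.0]
ft_force: [0.5, 6.0, 1.3]
grip_width: 0.0377
finger_force: 20.0
```

```bash
python3 - <<'E'
from h import *
import cv2
W=arm.get_image("wrist")[...,::-1];S=arm.get_image("side")[...,::-1]
c=np.hstack([cv2.resize(W,(400,300)),cv2.resize(S[100:220,225:385],(400,300),interpolation=2)])
cv2.imwrite("pics/w3.png",c)
E
```

```text
(no output)
```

View pics/w3.png

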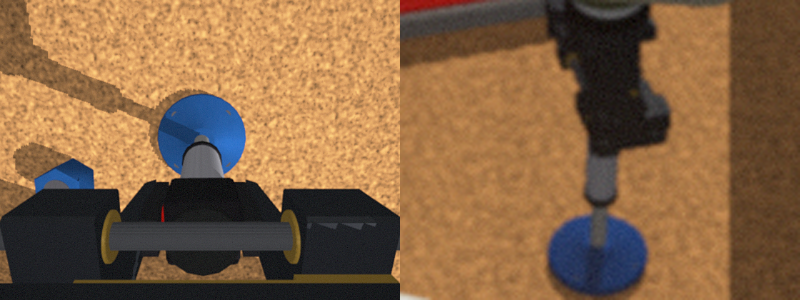

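The grip is still 38 mm with almost no vertical force, so the tube slid about 10 mm with the hand. Next: open, rise above the pad and close the fingers.

Emit:
step_arm:
  commands:
    - [[0, 0, 0, 0, 0, 0, 0.6], [0, 0, 0, 0, 0, 0, 0.8], [0, 0, 0, 0, 0, 0, 0.95], [0, 0, 0, 0, 0, 0, 0.95], [0, 0, 0, 0, 0, 0, 0.95], [0, 0, 0, 0, 0, 0, 0.95]]

```text
clock: 6.55
eef_pos: [0.5386, -0.1556, 0.2063]
eef_rot: [0.0, 0.993, 0.116, 0.0]
ft_force: [0.8, -0.5, 0.3]
grip_width: 0.0827
finger_force: 0.0
```

Emit:
step_arm:
  commands:
    - [[0, 0, -1, 0, 0, 0, 0.95], [0, 0, -1.5, 0, 0, 0, 0.95], [0, 0, -1.5, 0, 0, 0, 0.95], [0, 0, -1.5, 0, 0, 0, 0.95], [0, 0, -1, 0, 0, 0, 0.95], [0, 0.15, 0, 0, 0, 0, 0], [0, 0, 0, 0, 0, 0, 0], [0, 0, 0, 0, 0, 0, 0], [0, 0, 0, 0, 0, 0, 0], [0, 0, 0, 0, 0, 0, 0], [0, 0, 0, 0, 0, 0, 0], [0, 0, 0, 0, 0, 0, 0]]

```text
clock: 7.75
eef_pos: [0.5389, -0.1569, 0.2711]
eef_rot: [-0.0, 0.993, 0.116, -0.0]
ft_force: [-0.1, -0.8, -0.0]
grip_width: 0.0301
finger_force: 0.0
```

```bash
python3 - <<'E'
from h import *
import cv2
s=arm.get_state();print(s["ft_force"],s["grip_width"],s["eef_pos"])
W=arm.get_image("wrist")[...,::-1];S=arm.get_image("side")[...,::-1]
c=np.hstack([cv2.resize(W,(400,300)),cv2.resize(S[100:220,225:385],(400,300),interpolation=2)])
cv2.imwrite("pics/w4.png",c)
E
```

```text
[-0.12288287 -0.81105533 -0.00085653] 0.03007371395642601 [ 0.53893303 -0.15686861  0.27113285]
```

View pics/w4.png

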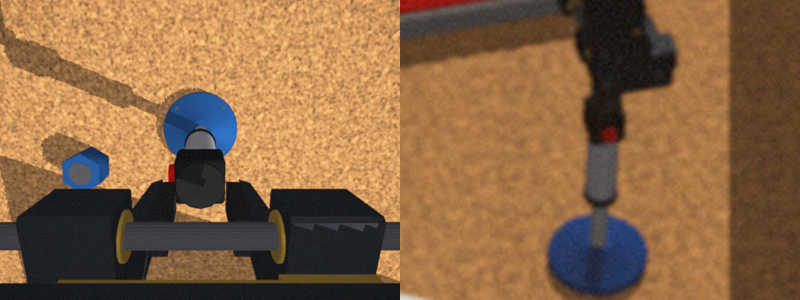

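The tube has come down and stays there, with the button about half out. The fingers are still closing, so I'll finish closing and come down onto the pad.

Emit:
step_arm:
  commands:
    - [[0, 0, 0, 0, 0, 0, 0], [0, 0, 0, 0, 0, 0, 0], [0, 0, 0, 0, 0, 0, 0], [0, 0, 0.5, 0, 0, 0, 0], [0, 0, 0.5, 0, 0, 0, 0], [0, 0, 0.3, 0, 0, 0, 0], [0, 0, 0.1, 0, 0, 0, 0], [0, 0, 0.1, 0, 0, 0, 0], [0, 0, 0, 0, 0, 0, 0]]

```text
clock: 8.75
eef_pos: [0.539, -0.1569, 0.2562]
eef_rot: [0.0, 0.993, 0.116, -0.0]
ft_force: [-0.0, 0.2, -0.0]
grip_width: 0.0002
finger_force: 0.0
```

Emit:
step_arm:
  commands:
    - [[0, 0, 0.1, 0, 0, 0, 0], [0, 0, 0.1, 0, 0, 0, 0], [0, 0, 0.1, 0, 0, 0, 0], [0, 0, 0.1, 0, 0, 0, 0], [0, 0, 0.1, 0, 0, 0, 0], [0, 0, 0.1, 0, 0, 0, 0]]

```text
clock: 9.35
eef_pos: [0.539, -0.1569, 0.2509]
eef_rot: [0.0, 0.993, 0.116, 0.0]
ft_force: [-2.0, 0.4, 5.9]
grip_width: 0.0003
finger_force: 2.9
```

Emit:
step_arm:
  commands:
    - [[0, 0, 0.1, 0, 0, 0, 0], [0, 0, 0.1, 0, 0, 0, 0], [0, 0, 0.1, 0, 0, 0, 0], [0, 0, 0.1, 0, 0, 0, 0]]

```text
clock: 9.75
eef_pos: [0.539, -0.1568, 0.247]
eef_rot: [0.0, 0.993, 0.116, 0.0]
ft_force: [-1.8, 1.6, 5.9]
grip_width: 0.0008
finger_force: 3.0
```

Emit:
step_arm:
  commands:
    - [[0, 0, 0.1, 0, 0, 0, 0], [0, 0, 0.1, 0, 0, 0, 0], [0, 0, 0.1, 0, 0, 0, 0], [0, 0, 0.1, 0, 0, 0, 0], [0, 0, 0.1, 0, 0, 0, 0], [0, 0, 0.1, 0, 0, 0, 0]]

```text
clock: 10.35
eef_pos: [0.539, -0.1568, 0.241]
eef_rot: [0.0, 0.993, 0.116, 0.0]
ft_force: [-1.6, 0.0, 6.1]
grip_width: 0.0005
finger_force: 3.0
```

Emit:
step_arm:
  commands:
    - [[0, 0, 0.1, 0, 0, 0, 0], [0, 0, 0.1, 0, 0, 0, 0], [0, 0, 0.1, 0, 0, 0, 0], [0, 0, 0.1, 0, 0, 0, 0]]

```text
clock: 10.75
eef_pos: [0.5389, -0.1569, 0.237]
eef_rot: [0.0, 0.993, 0.116, 0.0]
ft_force: [-2.1, 1.0, 7.0]
grip_width: 0.0002
finger_force: 3.0
```

Emit:
step_arm:
  commands:
    - [[0, 0, 0.1, 0, 0, 0, 0]]

```text
clock: 10.85
eef_pos: [0.539, -0.1568, 0.236]
eef_rot: [0.0, 0.993, 0.116, 0.0]
ft_force: [-2.2, 1.6, 6.2]
grip_width: 0.0005
finger_force: 3.0
```

```bash
cat > r.py <<'E'
from h import *
import cv2
I=arm.get_image("wrist").astype(int);r=(I[...,0]>70)&(I[...,1]<.4*I[...,0])&(I[...,2]<.5*I[...,0]);r[:,:150]=0;r[:,330:]=0
v,u=np.nonzero(r);s=arm.get_state()
print(len(u),(u.min(),u.max(),v.min(),v.max()) if len(u) else "", "z",s["eef_pos"][2].round(4),"F",s["ft_force"].round(1))
E
python3 r.py
```

```text
197 (np.int64(231), np.int64(240), np.int64(242), np.int64(264)) z 0.2358 F [-1.4  0.8  5.5]
```

Emit:
step_arm:
  commands:
    - [[0, 0, 0.1, 0, 0, 0, 0]]

```text
clock: 11.0
eef_pos: [0.539, -0.1569, 0.235]
eef_rot: [0.0, 0.993, 0.116, 0.0]
ft_force: [-2.8, 0.8, 6.5]
grip_width: 0.0004
finger_force: 3.0
```

```bash
python3 r.py
```

```text
196 (np.int64(231), np.int64(240), np.int64(242), np.int64(264)) z 0.2349 F [-0.8  0.9  6.1]
```

Emit:
step_arm:
  commands:
    - [[0, 0, 0.1, 0, 0, 0, 0], [0, 0, 0.05, 0, 0, 0, 0]]

```text
clock: 11.25
eef_pos: [0.539, -0.1569, 0.2335]
eef_rot: [0.0, 0.993, 0.116, 0.0]
ft_force: [-1.4, -0.5, 5.8]
grip_width: -0.0002
finger_force: 2.9
```

```bash
python3 r.py
```

```text
196 (np.int64(231), np.int64(240), np.int64(242), np.int64(264)) z 0.2334 F [-1.   1.3  5.2]
```

Emit:
step_arm:
  commands:
    - [[0, 0, 0.1, 0, 0, 0, 0], [0, 0, 0.05, 0, 0, 0, 0]]

```text
clock: 11.5
eef_pos: [0.539, -0.1569, 0.232]
eef_rot: [0.0, 0.993, 0.116, 0.0]
ft_force: [-1.6, 0.9, 5.5]
grip_width: 0.0007
finger_force: 3.0
```

```bash
python3 r.py
```

```text
198 (np.int64(231), np.int64(240), np.int64(242), np.int64(264)) z 0.2319 F [-2.   0.8  5.6]
```

Emit:
step_arm:
  commands:
    - [[0, 0, 0.1, 0, 0, 0, 0], [0, 0, 0.05, 0, 0, 0, 0]]

```text
clock: 11.75
eef_pos: [0.539, -0.1568, 0.2305]
eef_rot: [0.0, 0.993, 0.116, 0.0]
ft_force: [-2.2, 0.9, 5.2]
grip_width: 0.0007
finger_force: 3.0
```

```bash
python3 r.py
```

```text
195 (np.int64(231), np.int64(239), np.int64(242), np.int64(264)) z 0.2304 F [-2.1  1.1  5.9]
```

Emit:
step_arm:
  commands:
    - [[0, 0, 0.1, 0, 0, 0, 0], [0, 0, 0.05, 0, 0, 0, 0]]

```text
clock: 12.0
eef_pos: [0.539, -0.1569, 0.229]
eef_rot: [0.0, 0.993, 0.116, 0.0]
ft_force: [-3.1, 1.9, 5.4]
grip_width: 0.0007
finger_force: 2.9
```

```bash
python3 r.py
```

```text
199 (np.int64(231), np.int64(240), np.int64(242), np.int64(264)) z 0.2288 F [-1.   0.7  5.9]
```

Emit:
step_arm:
  commands:
    - [[0, 0, 0.1, 0, 0, 0, 0], [0, 0, 0.05, 0, 0, 0, 0]]

```text
clock: 12.25
eef_pos: [0.539, -0.1569, 0.2274]
eef_rot: [0.0, 0.993, 0.116, 0.0]
ft_force: [-2.6, 0.4, 5.6]
grip_width: 0.0003
finger_force: 2.5
```

```bash
python3 r.py
```

```text
200 (np.int64(231), np.int64(239), np.int64(242), np.int64(264)) z 0.2272 F [-2.   0.2  4.2]
```

Emit:
step_arm:
  commands:
    - [[0, 0, 0.1, 0, 0, 0, 0], [0, 0, 0.05, 0, 0, 0, 0]]

```text
clock: 12.5
eef_pos: [0.539, -0.1569, 0.2255]
eef_rot: [0.0, 0.993, 0.116, 0.0]
ft_force: [-0.4, -0.6, 1.9]
grip_width: 0.0005
finger_force: 0.6
```

```bash
python3 r.py
```

```text
397 (np.int64(222), np.int64(239), np.int64(242), np.int64(264)) z 0.2252 F [-0.9  0.4  1.4]
```

The button popped fully out: the red area doubled and its edge moved from 231 to 222 px, while the force dropped. Taking the hand away.

Emit:
step_arm:
  commands:
    - [[0, 0, -0.5, 0, 0, 0, 0], [0, 0, -1.5, 0, 0, 0, 0], [0, 0, -2.5, 0, 0, 0, 0], [0, 0, -2.5, 0, 0, 0, 0], [0, 0, -2.5, 0, 0, 0, 0], [-2, 0, -1.5, 0, 0, 0, 0], [-3, 0, 0, 0, 0, 0, 0], [-3, 0, 0, 0, 0, 0, 0], [-2, 0, 0, 0, 0, 0, 0], [0, 0, 0, 0, 0, 0, 0], [0, 0, 0, 0, 0, 0, 0]]

```text
clock: 13.65
eef_pos: [0.442, -0.1799, 0.3355]
eef_rot: [0.0, 0.993, 0.115, 0.0]
ft_force: [0.1, -1.0, -0.2]
grip_width: 0.0004
finger_force: 0.0
```

```bash
python3 - <<'E'
from h import *
import cv2
W=arm.get_image("wrist")[...,::-1];S=arm.get_image("side")[...,::-1]
c=np.hstack([cv2.resize(W,(400,300)),cv2.resize(S[100:220,225:385],(400,300),interpolation=2)])
cv2.imwrite("pics/w5.png",c)
E
```

```text
(no output)
```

View pics/w5.png

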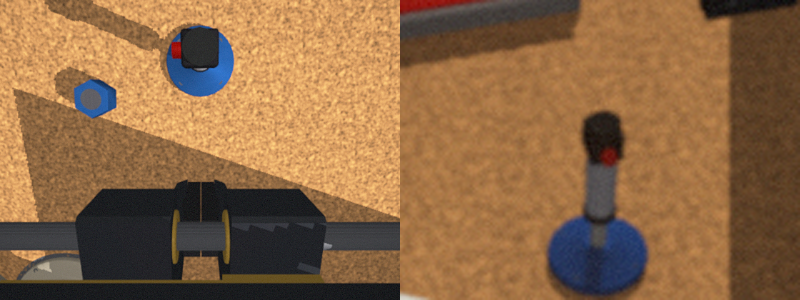

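The rest is lowered with its button fully out at (176,49), and the hand is clear of it.

```bash
python3 -c "
from bench import arm
print(arm.finish_job())"
```

```text
the job is handed in; nothing more can be done
None
```

The raised rest is now down about 37 mm at its next hole, with the red button popped fully out. The push on the tube read at most about 7 N, the hand is clear, nothing else was touched, and the job was handed in at about 14 s.

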